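Vacuum leak check of a porcelain tumbler

ROBOT

A 7-joint arm with a two-finger parallel gripper is mounted at the origin on the work surface. World frame = base frame: x ahead of the robot, y to its left, z up, the work surface at z = 0. Lengths are in m, angles in rad, forces in N, time in s.
With the tool pointing down it reaches from about 0.4 to 0.85 m from the base axis. Payload 4.5 kg.
Tool frame: the origin (TCP) lies at the very end of the fingers, on their centre line; the grasp point (between the pads) lies 19 mm behind it; x points along the fingers, z is the direction in which the jaws open and shut, and the axes are right-handed (so a half turn about x gives the same grasp; the last joint's range is limited). The gripper opens to 85 mm and grips with 20 to 120 N. Pads are 22 mm wide; open, the fingers measure 114 mm over their backs; the gripper's body (76 mm by 85 mm) begins 54 mm behind the grasp point. The pads swing forward as they close: fully open they stand 13 mm farther back than shut.
Start: joints at [-1.193, 0.689, -0.195, 1.565, 0.157, 0.902, -0.215], TCP at [0.211, 0.588, 0.211] pointing down, gripper open.
Joint ranges: [-3.01, 3.01], [-0.46, 2.08], [-1.47, 1.51], [0.13, 2.56], [-1, 4.14], [0.04, 2.09], [-2.66, 2.66]. Speed limits (rad/s): [2.57, 2.57, 3.14, 3.14, 3.14, 3.14, 3.14].

INTERFACE

Orientations are given as [roll, pitch, yaw] about the fixed x, y, z axes, in that order (R = Rz(yaw) Ry(pitch) Rx(roll)).
In Python, from workcell import ctrl gives the robot as it stands. The module is installed in compiled form; this text tells all that it offers.
- The arm moves only by the shell command python3 -m creep 'ROWS' [FORCE]. ROWS is JSON, a list of rows, each an object with "slide": the shift along the tool's x, y, z in units of 50 mm (1.0 is 50 mm), a list of three; "angular": the turn, a rotation vector about the tool's x, y, z in units of 6 degrees (1.0 is 6 degrees), a list of three; "claw": the opening, from 0 (shut) to 1 (fully open). In form: [{"slide": [x, y, z], "angular": [wx, wy, wz], "claw": claw}, ...]. A call has 1 to 12 rows; each row shifts and turns the commanded pose from where the row before left it, along the tool's axes as they then stand; what a row does not reach is not made up. A row lasts 1/10 s, in which the tool goes at most 50 mm and 8.59 degrees, less where a joint would pass 70% of its speed; a pose out of reach is approached as far as the arm can. A call is refused whole if a number of a shift passes 1 or a number of a turn 1, either way. A call with a gripper value outside its range is refused whole. The fingers move at their own pace and stop on an object; FORCE is the grip in N (left out, the last holds). Time passes only in rows, so rows that do not move let the fingers close. It gives the time, the measured TCP pose, the force and the opening at its end, in the units of the state.
- ctrl.get_obs(): the state, without advancing time (a new reading comes with each control period).
- ctrl.grab_frame(name): name is "scene" or "top" or "wrist"; returns the picture (384x512x3 uint8, red, green, blue); there is no depth.
- ctrl.calibration(name): a dict with "mtx" (3x3 intrinsics, pixels), "world_to_cam" (4x4, takes a point from world to camera coordinates); the wrist camera has in their place "T_tool_cam" (4x4, takes a point from camera to tool coordinates, whose origin is the TCP and whose axes are the tool frame's). Camera axes: x right, y up, looking along -z (the intrinsics and any distortion apply to the point x, -y, -z); pixel columns grow to the right and rows downward; lengths in m; the calibration is good to about 2 mm. A picture is of the moment at which its call begins: read the wrist's pose just before it. calibration takes no time and is no camera call.
- ctrl.finish_job(): hands the job in, once; it reports no verdict.
The state is a dict: "time_s": time; "joint_positions": joint angles; "qvel": joint speeds; "joint_efforts": joint torques, N m; "position": TCP position; "tcp_rot": TCP orientation; "force": force on the tool from outside, world axes, zero at the start; "moment": the same for the moment, N m; "gripper_width": finger opening in m.
Only numpy, scipy, OpenCV 4.12 (cv2) and the standard library are available. Lean on these libraries where they do the work, as an engineer would, in place of code of your own. Each camera call takes 0.05 s, during which the arm holds its last target. There are 200 camera calls.

TASK

Check the tall porcelain tumbler for hairline cracks on the vacuum leak tester: lift it off the ware board with a light grip (it is thin and cracks if squeezed hard), set it down gently, mouth down as it is, centred on the round rubber seat (not dropped, not pressed hard), and let go of it. Then draw the tester's pump slide out towards the front by its bow handle, against its return spring, until the slide's pointer stands opposite the set index on the rule, and finish with the gripper still holding it there for the reading; leave the index and all the other things where they are.

Things in the scene. Friction and masses are not known exactly. Their poses are not given: they have to be found in the camera images.
- tumbler_center (a point): the tumbler, tallest of the three white porcelain wares standing mouth down in a row on the ware board: a straight round beaker 60 mm across, 80 mm tall (only the top 18 mm, its foot, narrows, to 48 mm), wall 3 mm, about 0.14 kg, no handle. The point is its centre, 40 mm above its rim; z axis up. It cracks if a finger presses it with more than about 50 N
- bowl: low white bowl standing mouth down on the ware board, 100 mm across, 52 mm tall; origin at the centre of its underside. Leave it. Neighbouring wares stand at least 110 mm apart, centre to centre
- shortcup: short white cup standing mouth down on the ware board, 60 mm across, 45 mm tall; origin at the centre of its underside. Leave it
- wareboard: plywood ware board fixed on the table, 360 mm (x) by 150 mm (y), 18 mm thick; origin under its centre, its x axis along the row of wares, roughly away from the robot, y axis across the row
- tester: the vacuum leak tester: a grey base plate 280 (x) by 330 mm (y) fixed to the table, its top 18 mm up; origin under its centre, z up. Its front looks along its own -x, roughly to the robot. The round seat is on its +y half, the pump with slide, handle and rule on its -y half. Highest parts: the handle (102 mm) and a dial gauge at the pump's rear (110 mm)
- seat (a point): centre of the top of the seat's flat black rubber face, a disc 96 mm across, 46 mm above the table, with a small suction port in the middle; it lies 145 mm to the side (+y) and 50 mm to the rear of the handle bar's middle at home
- handle_bar (a point): middle of the bow handle's round steel bar, 12 mm thick, axis 96 mm above the table, lying along the tester's y axis between two legs 84 mm apart; 39 mm of free space under it. It moves with the slide. Within 120 mm in front of it and behind it nothing stands higher than 64 mm
- pump_slide (a joint): how far the pump slide is drawn out, m: 0 = home, grows as it moves along the tester's -x axis (out to the front), stop at 0.072. A spring pulls it home with about 6 N at 0 and 0.15 N more for each mm drawn (about 14 N at 55 mm)
- pointer (a point): tip of the small steel pointer on the slide's side (tester's -y side), 46 mm above the table; it moves with the slide along the rule
- index (a point): tip of the set index, a small dark steel clamp with a thumb screw on the rule, 51 mm above the table, facing the pointer's track; it is clamped where the slide is drawn 35 to 57 mm. The pointer is opposite the index when both have the same x in the tester's frame
- brush: brush lying on the table near the tester's right side; leave it
- glaze_jar: white jar with lid, 68 mm across, 85 mm tall, on the table to the left of the ware board; origin under its centre; leave it
- rib: flat wooden potter's rib, 100 x 45 x 6 mm, on the table to the right of the tester; leave it
- sanding_block: cork sanding block, 90 x 55 x 26 mm, lying on the tester's base plate in front of the seat, its top 44 mm above the table; leave it
- callipers: steel callipers, 150 mm long, flat on the table to the left of the ware board; leave them
Mind the look-alikes: they are no part of the job. Leave any blue or red look-alike of the part that bears tumbler_center alone.

How it is judged:
On the way, in this order (a step that is already met when the one before it is completed fails the run):
1. the tumbler stands mouth down, centred on the rubber seat, and has been let go (horizontal distance between tumbler_center and seat below 0.013 m and z of tumbler_center in the frame of seat between 0.035 and 0.045 m and angle between tumbler_center's own z axis and vertical below 0.08 rad and contact force between the fingers and tumbler below 0.2 N), for 0.2 s.
2. the slide is drawn out until its pointer stands opposite the set index, and is kept there (x of pointer in the frame of index between -0.006 and 0.006 m and contact force between the fingers and pump_slide above 3 N), for 1 s.
At the end, for the whole second after the job is handed in: the fingers still hold the pump slide, its pointer within 6 mm of the set index along the rule, while the tumbler stands untouched, mouth down on the rubber seat, its centre within 13 mm of the seat's centre (all of step 2 and horizontal distance between tumbler_center and seat below 0.013 m and z of tumbler_center in the frame of seat between 0.035 and 0.045 m and angle between tumbler_center's own z axis and vertical below 0.08 rad and contact force between the arm and tumbler below 0.2 N); the arm keeps its last pose, push and grip.
It fails at once if the tumbler was squeezed hard (contact force between the fingers and tumbler above 100 N).
It fails at once if the tumbler was pressed or dropped hard on the seat or struck against the tester (contact force between tumbler and tester above 40 N).
It fails at once if the tumbler was dropped or flung instead of being set down (contact force between the fingers and tumbler below 0.2 N and linear speed of tumbler above 0.42 m/s).
It fails at once if the set index was shifted (distance of index from where it was at the start of the episode above 0.003 m).
It fails at once if another thing was pushed or knocked from its place (distance of any of bowl, shortcup, brush, glaze_jar, rib, sanding_block, callipers from where it was at the start of the episode above 0.03 m).
It also fails if it takes over 58 s, if anything falls off the work surface, if the arm or the gripper's body presses on something with over 40 N, if the wrist force passes 120 N, or if a joint passes its speed limit or range.

## Working session

There is one attempt and no reset: what is moved stays moved. The work goes in short steps, Python scripts to look and compute and a shell command to move; the robot and the scene stay as the last step left them, time stands still between calls to the robot, and variables do not carry over. Pictures are saved under pics/ and viewed, about 8 in all and at most 12, crops included, and the job is handed in when it is done.

```bash
mkdir -p pics
cat > h.py <<'E'
import numpy as np, cv2
from scipy.spatial.transform import Rotation as R
from workcell import ctrl
def grab(n,f):
    o=ctrl.get_obs(); im=ctrl.grab_frame(n); cv2.imwrite('pics/'+f,cv2.cvtColor(im,cv2.COLOR_RGB2BGR)); return o,im
def RT(o): return R.from_euler('xyz',o['tcp_rot']).as_matrix(), np.array(o['position'])
def cam(n,o=None):
    c=ctrl.calibration(n); K=np.array(c['mtx'])
    if n=='wrist':
        r,p=RT(o); T=np.eye(4);T[:3,:3]=r;T[:3,3]=p; W=T@np.array(c['T_tool_cam'])
    else: W=np.linalg.inv(np.array(c['world_to_cam']))
    return K,W
def ray(n,px,z,o=None):
    K,W=cam(n,o); d=np.linalg.inv(K)@[px[0],px[1],1]; d=W[:3,:3]@[d[0],-d[1],-d[2]]; c=W[:3,3]
    return c+d*(z-c[2])/d[2]
def proj(n,P,o=None):
    K,W=cam(n,o); q=np.linalg.inv(W)@[*P,1]; u=K@[q[0],-q[1],-q[2]]; return u[:2]/u[2]
def crop(src,dst,x0,y0,x1,y1,s):
    im=cv2.imread('pics/'+src)[y0:y1,x0:x1]; cv2.imwrite('pics/'+dst,cv2.resize(im,None,fx=s,fy=s,interpolation=cv2.INTER_CUBIC))
def move(target,rpy=None):
    """tool-axes shift in 50mm units to reach target (TCP)"""
    o=ctrl.get_obs(); r,p=RT(o); s=r.T@(np.array(target)-p)/0.05
    return s
E
python3 - <<'E'
from h import *
o,a=grab('top','top0.png'); _,b=grab('scene','sc0.png')
cv2.imwrite('pics/both.png',cv2.cvtColor(np.vstack([a,b])[:, :],cv2.COLOR_RGB2BGR))
print(o); print(RT(o)[0].round(3)); print(ctrl.calibration('top')); print(ctrl.calibration('scene')); print(ctrl.calibration('wrist'))
E
```

```text
{'time_s': 0.0, 'joint_positions': array([-1.19320076,  0.69000608, -0.19447145,  1.56638267,  0.15732824,
        0.90249236, -0.21510252]), 'qvel': array([-6.72487019e-04, -6.85176107e-05,  2.23746334e-04,  9.10699167e-04,
        1.19585688e-04,  1.39137493e-03,  1.41988609e-04]), 'joint_efforts': array([ 6.61312570e-04, -5.39613640e+01, -1.26677658e+00, -1.58548522e+01,
        8.96528800e-03,  9.39783698e-03, -6.29025962e-06]), 'position': array([0.21050744, 0.58773183, 0.20985893]), 'tcp_rot': array([-3.04393562,  1.5688997 , -1.81686353]), 'force': array([-0.62223701, -0.07306736, -0.01119679]), 'moment': array([ 0.00867367, -0.00037778, -0.03060859]), 'gripper_width': 0.08537844253122609}
[[-0.    -0.942  0.337]
 [-0.002  0.337  0.942]
 [-1.    -0.    -0.002]]
{'mtx': array([[424.13982854,   0.        , 254.77077693],
       [  0.        , 424.13982854, 185.33188099],
       [  0.        ,   0.        ,   1.        ]]), 'world_to_cam': array([[ 0.01299775, -0.99991334, -0.00209243,  0.00504979],
       [ 0.99559316,  0.01274718,  0.09290735, -0.45629588],
       [-0.09287262,
[... 347 characters left out ...]
    [-0.80582851, -0.25338394,  0.53519809,  0.31755938],
       [ 0.50631507,  0.17384236,  0.84464423, -1.69412237],
       [ 0.        ,  0.        ,  0.        ,  1.        ]])}
{'mtx': array([[307.13832449,   0.        , 262.10526528],
       [  0.        , 307.13832449, 189.99309007],
       [  0.        ,   0.        ,   1.        ]]), 'T_tool_cam': array([[-6.21257637e-04,  3.18704120e-01, -9.47854049e-01,
        -1.63182808e-01],
       [ 5.32016472e-04,  9.47854203e-01,  3.18703823e-01,
         8.28854583e-02],
       [ 9.99999665e-01, -3.06276783e-04, -7.58417504e-04,
        -2.76451306e-04],
       [ 0.00000000e+00,  0.00000000e+00,  0.00000000e+00,
         1.00000000e+00]])}
```

View pics/top0.png

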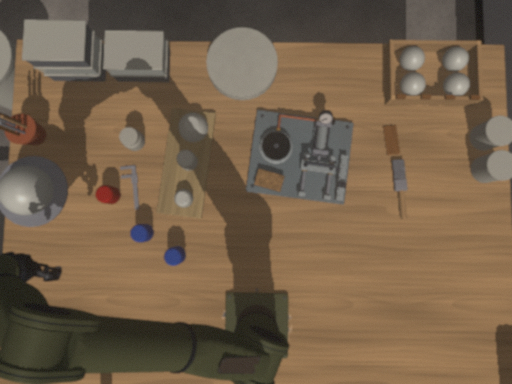

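View pics/sc0.png

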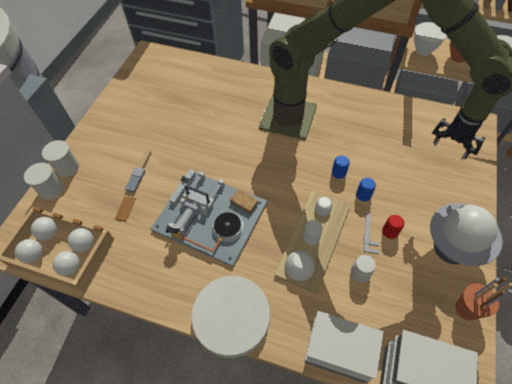

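Top view: bowl at (194,126), with the two cup candidates at (187,159) and (184,198). The red and blue look-alikes and the jar are off the board. I'll take a close crop to see which cup is taller.

Run:
```python
import cv2,numpy as np
a=cv2.imread('pics/sc0.png')[185:290,270:360]; b=cv2.imread('pics/top0.png')[105:215,155:225]; c=cv2.imread('pics/top0.png')[105:210,245:360]
f=lambda i,h:cv2.resize(i,(int(i.shape[1]*h/i.shape[0]),h),interpolation=cv2.INTER_CUBIC)
t=np.hstack([f(a,300),f(b,300)]); 
d=f(c,300); 
e=cv2.imread('pics/sc0.png')[170:265,150:270]; e=f(e,300)
bot=np.hstack([d,e]); W=max(t.shape[1],bot.shape[1]); p=lambda i:np.pad(i,((0,0),(0,W-i.shape[1]),(0,0)))
o=np.vstack([p(t),p(bot)]);print(o.shape);cv2.imwrite('pics/c1.png',np.clip(o*1.4,0,255))
```

```text
(600, 706, 3)[ WARN:0@0.084] global loadsave.cpp:1063 imwrite_ Unsupported depth image for selected encoder is fallbacked to CV_8U.
```

View pics/c1.png

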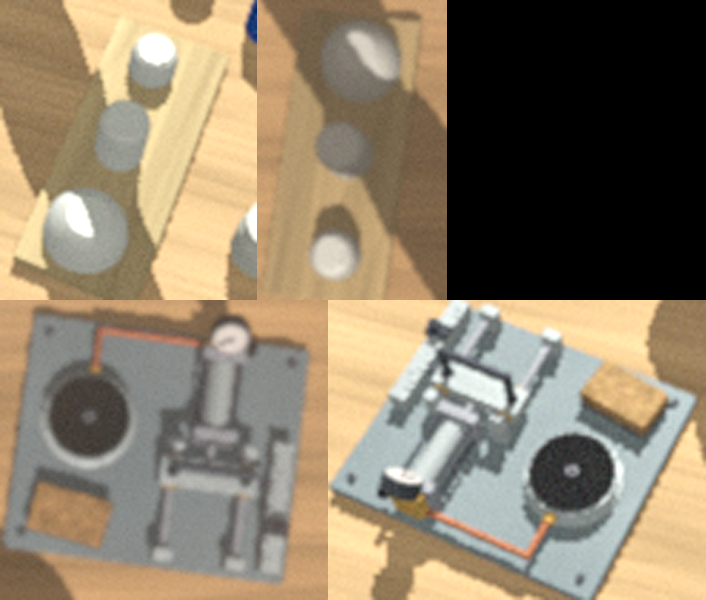

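Run:
```python
from h import *
T=lambda u,v:(245+u/2.857,105+(v-300)/2.857)
S=lambda u,v:(150+(u-328)/3.158,170+(v-300)/3.158)
TB=lambda u,v:(155+(u-257)/2.727,105+v/2.727)
SB=lambda u,v:(270+u/2.857,185+v/2.857)
def tri(a,b):
    A=[];B=[]
    for n,p in (('top',a),('scene',b)):
        K,W=cam(n);d=np.linalg.inv(K)@[*p,1];d=W[:3,:3]@[d[0],-d[1],-d[2]];d/=np.linalg.norm(d);M=np.eye(3)-np.outer(d,d);A.append(M);B.append(M@W[:3,3])
    return np.linalg.solve(sum(A),sum(B)).round(4)
print('near',tri(TB(333,255),SB(155,45)),'mid',tri(TB(340,147),SB(126,116)))
print('seat',tri(T(88,416),S(572,471)),ray('top',T(88,416),.046),ray('scene',S(572,471),.046))
c=[ray('top',T(*p),.018) for p in ((35,310),(305,350),(283,580),(8,545))]
for q in c: print(q.round(3))
print('ctr',np.mean(c,0))
for a,b in ((0,1),(1,2),(2,3),(3,0)): print(np.linalg.norm(c[a]-c[b]).round(3),np.degrees(np.arctan2(*(c[b]-c[a])[1::-1])))
b=[ray('top',TB(*p),.018) for p in ((305,15),(420,20))]; print(b)
print('near',ray('top',TB(333,255),.098),ray('top',TB(333,255),.063),'mid',ray('top',TB(340,147),.098))
```

```text
near [0.4066 0.2421 0.0633] mid [0.5303 0.232  0.0955]
seat [ 0.5869 -0.0571  0.0422] [ 0.58611041 -0.05666251  0.046     ] [ 0.58875766 -0.05640429  0.046     ]
[0.718 0.006 0.018]
[ 0.674 -0.314  0.018]
[ 0.401 -0.286  0.018]
[0.438 0.034 0.018]
ctr [ 0.5577724  -0.13987936  0.018     ]
0.323 -97.89515982643466
0.274 174.17790746822473
0.322 83.46113933498057
0.281 -5.703044361137907
[array([0.70745246, 0.29252432, 0.018     ]), array([0.70289129, 0.14954319, 0.018     ])]
near [0.40469894 0.23534045 0.098     ] [0.40679351 0.2413854  0.063     ] mid [0.53008434 0.23083063 0.098     ]
```

The middle ware triangulates to a top height of 95 mm (expected 98), so it is the tumbler. The near one comes out at 63 mm, so it is the short cup. I'll turn the jaws across the row and move above the tumbler.

```bash
python3 -m creep '[{"slide":[0,0,0],"angular":[-0.82,0,0],"claw":1},{"slide":[0,0,0],"angular":[-0.82,0,0],"claw":1},{"slide":[0,0,0],"angular":[-0.82,0,0],"claw":1}]' 20
python3 -m creep '[{"slide":[0,-0.58,-0.54],"angular":[0,0,0],"claw":1},{"slide":[0,-0.58,-0.54],"angular":[0,0,0],"claw":1},{"slide":[0,-0.58,-0.54],"angular":[0,0,0],"claw":1},{"slide":[0,-0.58,-0.54],"angular":[0,0,0],"claw":1},{"slide":[0,-0.58,-0.54],"angular":[0,0,0],"claw":1},{"slide":[0,-0.58,-0.54],"angular":[0,0,0],"claw":1},{"slide":[0,-0.58,-0.54],"angular":[0,0,0],"claw":1},{"slide":[0,-0.58,-0.54],"angular":[0,0,0],"claw":1},{"slide":[0,-0.58,-0.54],"angular":[0,0,0],"claw":1},{"slide":[0,-0.58,-0.54],"angular":[0,0,0],"claw":1},{"slide":[0,-0.58,-0.54],"angular":[0,0,0],"claw":1},{"slide":[0,-0.58,-0.54],"angular":[0,0,0],"claw":1}]'
python3 -m creep '[{"slide":[0,0,0],"angular":[0,0,0],"claw":1},{"slide":[0,0,0],"angular":[0,0,0],"claw":1}]'
python3 - <<'E'
from h import *
o,im=grab('wrist','w1.png'); print(o['time_s'],o['position'],o['force'],RT(o)[0].round(3),move([.530,.231,.21]),proj('wrist',[.530,.231,.098],o),proj('wrist',o['position'],o))
E
```

```text
time_s: 0.4
position: [0.2105, 0.588, 0.2102]
tcp_rot: [3.013, 1.57, -1.782]
force: [0.6, 0.7, 0.5]
gripper_width: 0.0854
time_s: 1.6
position: [0.5302, 0.2341, 0.2104]
tcp_rot: [2.083, 1.57, -2.716]
force: [1.4, 0.3, 0.3]
gripper_width: 0.0857
time_s: 1.8
position: [0.5298, 0.2345, 0.2102]
tcp_rot: [2.029, 1.57, -2.773]
force: [-0.8, 0.3, -0.3]
gripper_width: 0.0855
1.8 [0.52975499 0.23452502 0.21017396] [-0.84273658  0.28561688 -0.27789731] [[-0.001 -0.996  0.089]
 [-0.     0.089  0.996]
 [-1.     0.001 -0.   ]] [ 0.00695133 -0.03244646 -0.09983047] [258.2514823  180.82714957] [261.94489232 235.0493323 ]
```

View pics/w1.png

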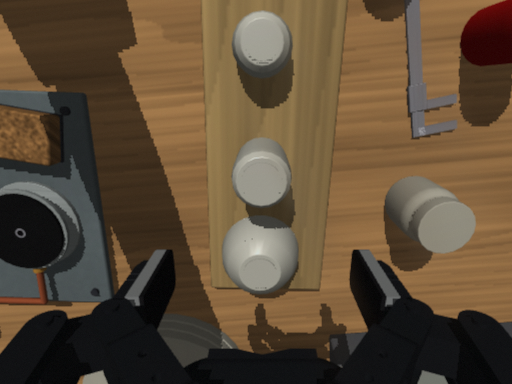

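Wrist view: short cup at top (263,42), tumbler in the middle with its foot centred at about (262,183), bowl below (260,255). The seat port is at (21,233).

Run:
```python
from h import *
o=ctrl.get_obs()
g=cv2.imread('pics/w1.png')
crop('w1.png','w1c.png',205,125,325,225,6)
t=ray('wrist',(262,183),.098,o);print('tumbler',t,'seat',ray('wrist',(21,233),.046,o),'bowl',ray('wrist',(260,270),.070,o))
```

```text
tumbler [0.53150727 0.23599607 0.098     ] seat [ 0.58470575 -0.05378678  0.046     ] bowl [0.64359308 0.22410955 0.07      ]
```

View pics/w1c.png

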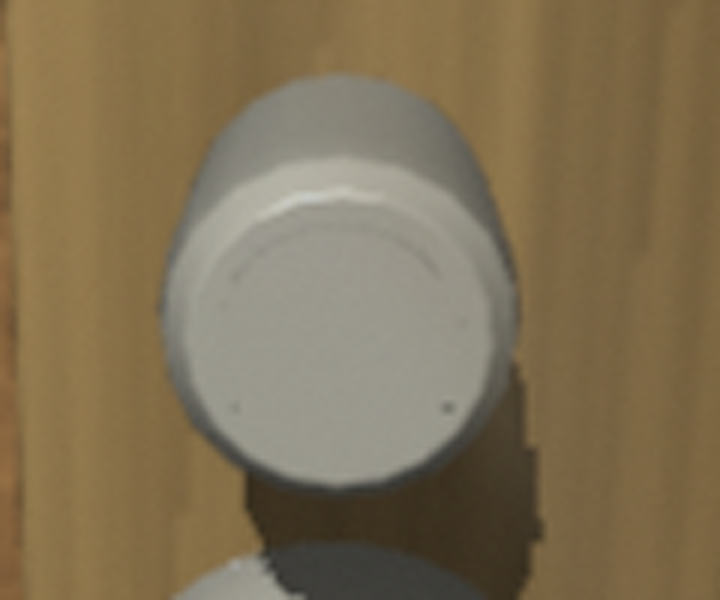

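```bash
python3 -m creep '[{"slide":[0.5,0,0.03],"angular":[0,0,0],"claw":1},{"slide":[0.5,0,0],"angular":[0,0,0],"claw":1},{"slide":[0.5,0,0],"angular":[0,0,0],"claw":1},{"slide":[0.4,0,0],"angular":[0,0,0],"claw":1},{"slide":[0.4,0,0],"angular":[0,0,0],"claw":1},{"slide":[0.4,0,0],"angular":[0,0,0],"claw":1},{"slide":[0.4,0,0],"angular":[0,0,0],"claw":1},{"slide":[0.3,0,0],"angular":[0,0,0],"claw":1},{"slide":[0,0,0],"angular":[0,0,0],"claw":1},{"slide":[0,0,0],"angular":[0,0,0],"claw":1}]'
python3 - <<'E'
from h import *
o,im=grab('wrist','w2.png');print(o['position'],o['force'])
E
python3 -m creep '[{"slide":[0,0,0],"angular":[0,0,0],"claw":0.7},{"slide":[0,0,0],"angular":[0,0,0],"claw":0.6},{"slide":[0,0,0],"angular":[0,0,0],"claw":0.5},{"slide":[0,0,0],"angular":[0,0,0],"claw":0.5},{"slide":[0,0,0],"angular":[0,0,0],"claw":0.5},{"slide":[0,0,0],"angular":[0,0,0],"claw":0.5}]' 20
```

```text
time_s: 2.85
position: [0.5293, 0.2381, 0.0409]
tcp_rot: [0.365, 1.57, 1.851]
force: [1.1, 0.4, -0.1]
gripper_width: 0.0853
[0.52928433 0.23809832 0.04093614] [ 1.09150764  0.36463707 -0.11373574]
time_s: 3.5
position: [0.5301, 0.2367, 0.0419]
tcp_rot: [-1.761, 1.57, -0.277]
force: [-0.4, -0.9, 6.5]
gripper_width: 0.06
```

View pics/w2.png

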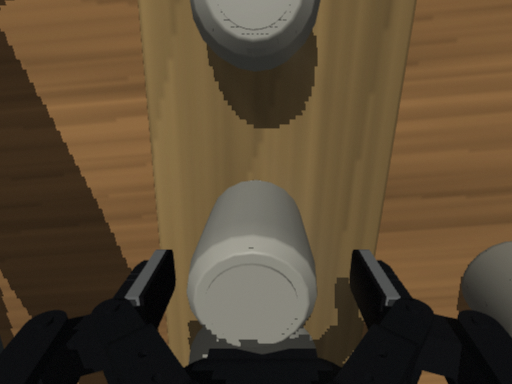

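```bash
python3 -m creep '[{"slide":[-0.1,0,0],"angular":[0,0,0],"claw":0.5},{"slide":[-0.2,0,0],"angular":[0,0,0],"claw":0.5},{"slide":[-0.3,0,0],"angular":[0,0,0],"claw":0.5},{"slide":[-0.4,0,0],"angular":[0,0,0],"claw":0.5},{"slide":[-0.4,0,0],"angular":[0,0,0],"claw":0.5},{"slide":[-0.4,0,0],"angular":[0,0,0],"claw":0.5},{"slide":[-0.3,0,0],"angular":[0,0,0],"claw":0.5},{"slide":[-0.2,0,0],"angular":[0,0,0],"claw":0.5},{"slide":[0,0,0],"angular":[0,0,0],"claw":0.5},{"slide":[0,0,0],"angular":[0,0,0],"claw":0.5}]'
python3 - <<'E'
from h import *
o=ctrl.get_obs();print(o['position'],move([.586,-.055,o['position'][2]]))
E
```

```text
time_s: 4.5
position: [0.5293, 0.237, 0.1555]
tcp_rot: [2.159, 1.57, -2.64]
force: [-0.5, -0.9, -2.3]
gripper_width: 0.0602
[0.52931857 0.23698065 0.15548796] [ 8.92513144e-04 -1.63191398e+00 -5.72040635e+00]
```

```bash
python3 -m creep '[{"slide":[0,-0.1,-0.2],"angular":[0,0,0],"claw":0.5},{"slide":[0,-0.2,-0.4],"angular":[0,0,0],"claw":0.5},{"slide":[0,-0.3,-0.6],"angular":[0,0,0],"claw":0.5},{"slide":[0,-0.3,-0.7],"angular":[0,0,0],"claw":0.5},{"slide":[0,-0.3,-0.7],"angular":[0,0,0],"claw":0.5},{"slide":[0,-0.2,-0.5],"angular":[0,0,0],"claw":0.5},{"slide":[0,-0.1,-0.3],"angular":[0,0,0],"claw":0.5},{"slide":[0,-0.1,-0.2],"angular":[0,0,0],"claw":0.5},{"slide":[0,0,0],"angular":[0,0,0],"claw":0.5},{"slide":[0,0,0],"angular":[0,0,0],"claw":0.5}]'
python3 - <<'E'
from h import *
o,im=grab('wrist','w3.png');print(o['position'],proj('wrist',[.586,-.055,.046],o),o['gripper_width'],RT(o)[0].round(3))
E
```

```text
time_s: 5.5
position: [0.5934, 0.0529, 0.1556]
tcp_rot: [0.34, 1.569, 1.826]
force: [-0.0, 0.5, -1.8]
gripper_width: 0.0598
[0.59343692 0.05288879 0.15557375] [145.31076301 182.77071062] 0.05976363439689282 [[-0.    -0.996  0.084]
 [ 0.002  0.084  0.996]
 [-1.     0.001  0.002]]
```

View pics/w3.png

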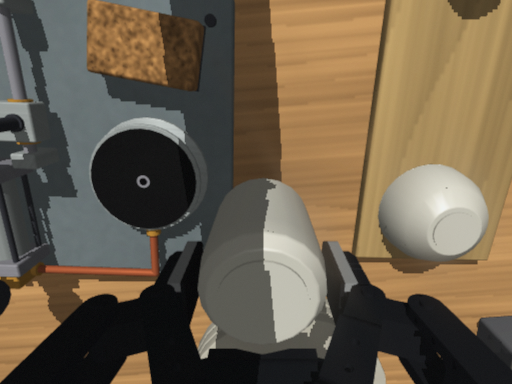

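Run:
```python
from h import *
o=ctrl.get_obs()
s=ray('wrist',(143,182),.046,o)
t=ray('wrist',(263.5,296),o['position'][2]+.056,o)
print('seat',s,'tumbler',t,'tcp',o['position']); r,p=RT(o)
print('tool shift seat-tumbler',r.T@(s-t)/.05,'seat-tcp',r.T@(s-p)/.05)
```

```text
seat [ 0.58517257 -0.05656141  0.046     ] tumbler [0.5931789  0.05391979 0.21169845] tcp [0.59338726 0.05335458 0.15569845]
tool shift seat-tumbler [ 3.31014143 -0.02590221 -2.22098223] seat-tcp [ 2.19016421 -0.02031789 -2.20813722]
```

```bash
python3 -m creep '[{"slide":[0,0,-0.3],"angular":[0,0,0],"claw":0.5},{"slide":[0,-0.02,-0.5],"angular":[0,0,0],"claw":0.5},{"slide":[0,0,-0.5],"angular":[0,0,0],"claw":0.5},{"slide":[0,0,-0.5],"angular":[0,0,0],"claw":0.5},{"slide":[0,0,-0.3],"angular":[0,0,0],"claw":0.5},{"slide":[0,0,-0.11],"angular":[0,0,0],"claw":0.5},{"slide":[0,0,0],"angular":[0,0,0],"claw":0.5},{"slide":[0,0,0],"angular":[0,0,0],"claw":0.5}]'
python3 -m creep '[{"slide":[0.2,0,0],"angular":[0,0,0],"claw":0.5},{"slide":[0.3,0,0],"angular":[0,0,0],"claw":0.5},{"slide":[0.3,0,0],"angular":[0,0,0],"claw":0.5},{"slide":[0.3,0,0],"angular":[0,0,0],"claw":0.5},{"slide":[0.2,0,0],"angular":[0,0,0],"claw":0.5},{"slide":[0.2,0,0],"angular":[0,0,0],"claw":0.5},{"slide":[0.1,0,0],"angular":[0,0,0],"claw":0.5},{"slide":[0,0,0],"angular":[0,0,0],"claw":0.5},{"slide":[0,0,0],"angular":[0,0,0],"claw":0.5}]'
python3 - <<'E'
from h import *
o,im=grab('wrist','w4.png');print(o['position'],o['force'],move([.5852,-.0566,.070]))
E
```

```text
time_s: 6.35
position: [0.5855, -0.0573, 0.1558]
tcp_rot: [-0.205, 1.569, 1.282]
force: [-0.1, -0.1, -1.2]
gripper_width: 0.0601
time_s: 7.25
position: [0.5857, -0.0591, 0.076]
tcp_rot: [-1.336, 1.57, 0.149]
force: [0.2, -0.3, -1.7]
gripper_width: 0.0602
[ 0.58566358 -0.05907997  0.07596328] [ 0.18836822 -0.34819842 -1.67813977] [0.12414063 0.01725673 0.0490542 ]
```

```bash
python3 -m creep '[{"slide":[0.03,0,0.03],"angular":[0,0,0],"claw":0.5},{"slide":[0.02,0,0],"angular":[0,0,0],"claw":0.5},{"slide":[0.02,0,0],"angular":[0,0,0],"claw":0.5},{"slide":[0,0,0],"angular":[0,0,0],"claw":0.5}]'
python3 -m creep '[{"slide":[0.02,0,0],"angular":[0,0,0],"claw":0.5},{"slide":[0.02,0,0],"angular":[0,0,0],"claw":0.5},{"slide":[0,0,0],"angular":[0,0,0],"claw":0.5}]'
python3 -m creep '[{"slide":[0.02,0,0],"angular":[0,0,0],"claw":0.5},{"slide":[0,0,0],"angular":[0,0,0],"claw":0.5}]'
```

```text
time_s: 7.7
position: [0.5854, -0.0577, 0.0721]
tcp_rot: [1.455, 1.571, 2.94]
force: [-0.9, 0.3, -2.3]
gripper_width: 0.0595
time_s: 8.0
position: [0.5854, -0.0577, 0.0701]
tcp_rot: [1.446, 1.571, 2.931]
force: [0.4, -0.3, -0.9]
gripper_width: 0.0601
time_s: 8.2
position: [0.5854, -0.0577, 0.07]
tcp_rot: [-2.394, 1.57, -0.91]
force: [-2.7, -0.4, 4.5]
gripper_width: 0.0599
```

Contact felt at the expected height (TCP 0.070, +4.5 N). I'll release and back straight up.

```bash
python3 -m creep '[{"slide":[0,0,0],"angular":[0,0,0],"claw":0.8},{"slide":[0,0,0],"angular":[0,0,0],"claw":1},{"slide":[0,0,0],"angular":[0,0,0],"claw":1},{"slide":[0,0,0],"angular":[0,0,0],"claw":1},{"slide":[0,0,0],"angular":[0,0,0],"claw":1}]'
python3 -m creep '[{"slide":[-0.2,0,0],"angular":[0,0,0],"claw":1},{"slide":[-0.4,0,0],"angular":[0,0,0],"claw":1},{"slide":[-0.5,0,0],"angular":[0,0,0],"claw":1},{"slide":[-0.5,0,0],"angular":[0,0,0],"claw":1},{"slide":[-0.5,0,0],"angular":[0,0,0],"claw":1},{"slide":[-0.5,0,0],"angular":[0,0,0],"claw":1},{"slide":[-0.4,0,0],"angular":[0,0,0],"claw":1},{"slide":[0,0,0],"angular":[0,0,0],"claw":1},{"slide":[0,0,0],"angular":[0,0,0],"claw":1}]'
python3 - <<'E'
from h import *
o,im=grab('wrist','w5.png');print(o['position'],o['force'],RT(o)[0].round(3))
print(proj('wrist',[.5852,-.0566,.126],o), proj('wrist',[.5852,-.0566,.046],o))
E
```

```text
time_s: 8.7
position: [0.5854, -0.0577, 0.0691]
tcp_rot: [0.692, 1.571, 2.176]
force: [-1.2, 0.4, 0.3]
gripper_width: 0.0855
time_s: 9.6
position: [0.5853, -0.0578, 0.2195]
tcp_rot: [-1.668, 1.57, -0.183]
force: [0.4, -0.4, -1.1]
gripper_width: 0.0858
[ 0.5853275  -0.05778108  0.2195212 ] [ 0.41297561 -0.35306723 -1.10985919] [[ 0.001 -0.996  0.086]
 [-0.     0.086  0.996]
 [-1.    -0.001 -0.   ]]
[263.26421048 185.98078728] [262.96898388 164.14143927]
```

View pics/w5.png

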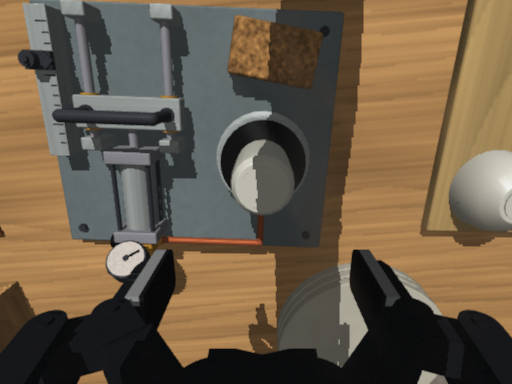

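The tumbler stands on the seat with its foot at about (263,187), against (263,186) predicted. The bar runs (58,116)–(170,117), and the dark index is at (38,60). I'll enlarge the pump area.

Run:
```python
from h import *
crop('w5.png','w5c.png',15,30,195,160,4.4)
```

```text
(no output)
```

View pics/w5c.png

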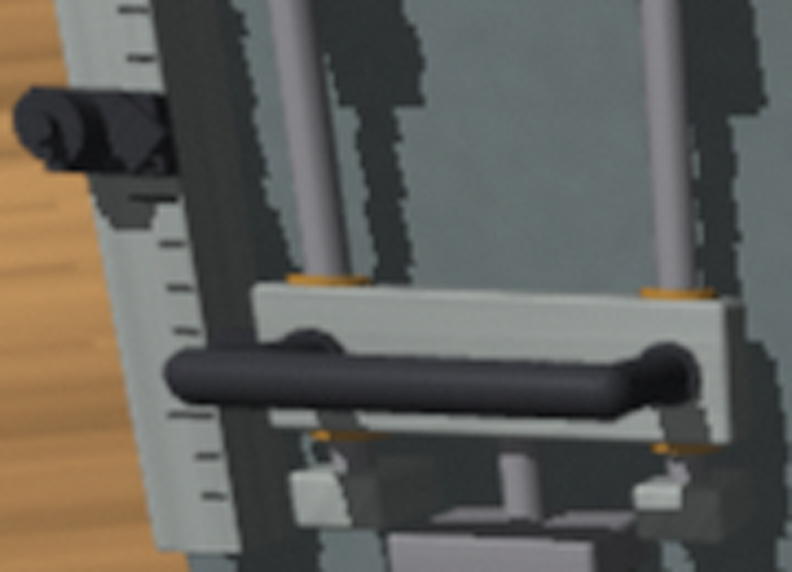

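Run:
```python
from h import *
o=ctrl.get_obs(); print(o['joint_positions'].round(2))
C=lambda u,v:(15+u/4.4,30+v/4.4)
a=ray('wrist',C(174,375),.096,o);b=ray('wrist',C(628,390),.096,o)
print(a,b,np.linalg.norm(a-b),(a+b)/2,np.degrees(np.arctan2(*(b-a)[:2])))
yaw=-np.arctan2(*(b-a)[:2]);print('ytw',np.degrees(yaw))
for yw in (-6.5,np.degrees(yaw)):
    c,s=np.cos(np.radians(yw)),np.sin(np.radians(yw)); print(yw,np.array([.5852,-.0566])-.05*np.array([c,s])-.145*np.array([-s,c]))
print('index',ray('wrist',C(172,135),.051,o))
# rule edges, tester plate bottom corners for yaw
p=[ray('wrist',q,.018,o) for q in ((343,12),(318,246),(70,243))]
print(p, [np.degrees(np.arctan2(*(p[i]-p[j])[1::-1])) for i,j in ((1,0),(1,2))])
```

```text
[ 0.24  0.65 -0.39  1.67  0.3   0.89  1.22]
[ 0.51036764 -0.24036271  0.096     ] [ 0.52136868 -0.14765008  0.096     ] 0.0933630242852456 [ 0.51586816 -0.19400639  0.096     ] 6.766929413602793
ytw -6.766929413602793
-6.5 [ 0.51910694 -0.19500776]
-6.766929413602793 [ 0.51846285 -0.19469834]
index [ 0.45980074 -0.25479991  0.051     ]
[array([0.4353486 , 0.04018313, 0.018     ]), array([0.70858476, 0.00643148, 0.018     ]), array([ 0.67589992, -0.32114258,  0.018     ])] [np.float64(-7.041821050914932), np.float64(84.30197385991164)]
```

```bash
python3 -m creep '[{"slide":[0,0.1,-0.4],"angular":[0,0,0],"claw":1},{"slide":[0.1,0.2,-0.7],"angular":[0,0,0],"claw":1},{"slide":[0.2,0.2,-0.8],"angular":[0,0,0],"claw":1},{"slide":[0.2,0.2,-0.8],"angular":[0,0,0],"claw":1},{"slide":[0.2,0.2,-0.8],"angular":[0,0,0],"claw":1},{"slide":[0.1,0.05,-0.6],"angular":[0,0,0],"claw":1},{"slide":[0,0,0],"angular":[0,0,0],"claw":1},{"slide":[0,0,0],"angular":[0,0,0],"claw":1},{"slide":[0,0,0],"angular":[0,0,0],"claw":1}]'
python3 - <<'E'
from h import *
o,im=grab('wrist','w6.png');print(o['position'],RT(o)[0].round(3))
u=[proj('wrist',q,o) for q in ([.517,-.194,.096],[.46,-.255,.051])];print(u)
u=np.array(u).mean(0).astype(int); print(u)
x0=max(0,u[0]-90);y0=max(0,u[1]-80);print(x0,y0); crop('w6.png','w6c.png',x0,y0,x0+200,y0+150,4)
E
```

```text
time_s: 10.55
position: [0.5208, -0.2559, 0.1788]
tcp_rot: [0.247, 1.569, 1.734]
force: [0.4, 0.5, 1.1]
gripper_width: 0.0853
[ 0.52082323 -0.25591057  0.17875336] [[-0.    -0.996  0.084]
 [ 0.002  0.084  0.996]
 [-1.     0.     0.002]]
[array([335.15030101, 180.03537905]), array([257.15734356, 112.20864593])]
[296 146]
206 66
```

View pics/w6c.png

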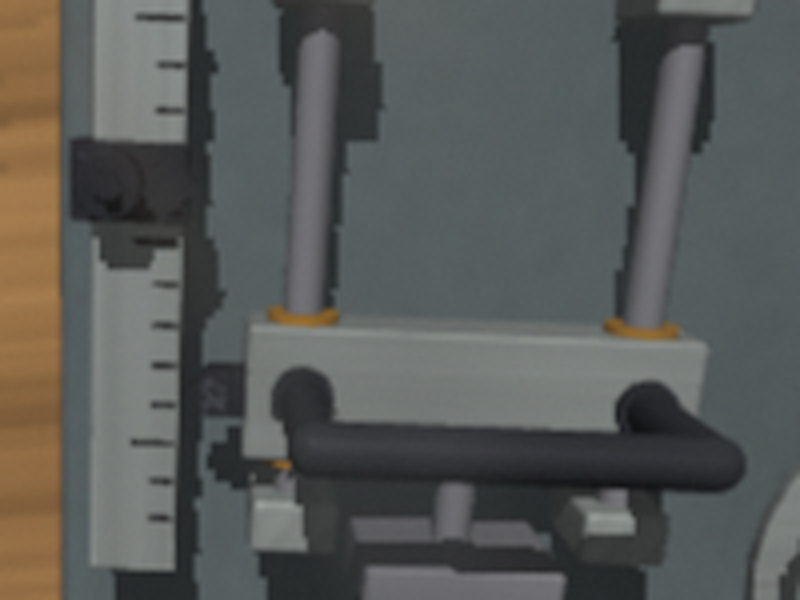

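Run:
```python
import cv2,numpy as np
im=cv2.imread('pics/w6.png')[92:177,216:276].astype(float)
im=255*np.clip((im-20)/130,0,1)**.5
im=cv2.resize(im.astype(np.uint8),None,fx=7,fy=7,interpolation=cv2.INTER_CUBIC)
cv2.imwrite('pics/w6d.png',im);print(im.shape)
```

```text
(595, 420, 3)
```

View pics/w6d.png

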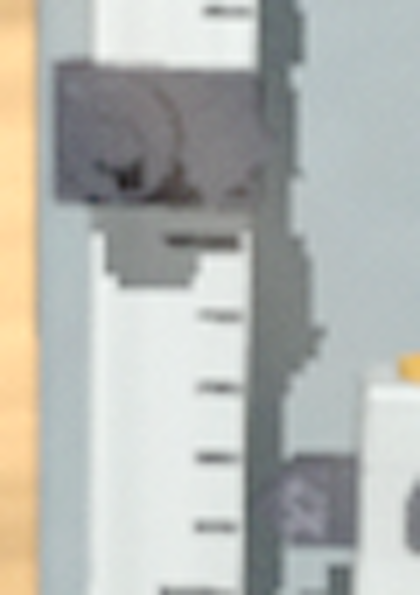

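Run:
```python
from h import *
o=ctrl.get_obs()
P=ray('wrist',(254.0,163.4),.046,o);I=ray('wrist',(254.6,111.6),.051,o)
C=lambda u,v:(206+u/4,66+v/4)
a=ray('wrist',C(305,446),.096,o);b=ray('wrist',C(732,464),.096,o)
y=np.radians(-6.7);x=np.array([np.cos(y),np.sin(y),0])
print('P',P,'I',I,'draw',(P-I)@x,'bar',a,b,np.linalg.norm(a-b),(a+b)/2,np.degrees(np.arctan2(*(b-a)[:2])),'bar-P',((a+b)/2-P)@x)
print(ctrl.get_obs()['joint_positions'].round(2))
```

```text
P [ 0.50940228 -0.26250074  0.046     ] I [ 0.45953563 -0.25726765  0.051     ] draw 0.05013664129700619 bar [ 0.51138586 -0.2378655   0.096     ] [ 0.52277727 -0.14883491  0.096     ] 0.08975639301671395 [ 0.51708156 -0.19335021  0.096     ] 7.2913453484359865 bar-P -0.0004410057661507242
[ 0.6   0.69 -0.39  1.73  0.34  0.79  1.54]
```

```bash
R='' ; python3 -m creep '[{"slide":[0,0,0],"angular":[0.96,0,0],"claw":1},{"slide":[0,0,0],"angular":[0.96,0,0],"claw":1},{"slide":[0,0,0],"angular":[0.96,0,0],"claw":1},{"slide":[0,0,0],"angular":[0.96,0,0],"claw":1},{"slide":[0,0,0],"angular":[0.96,0,0],"claw":1},{"slide":[0,0,0],"angular":[0.96,0,0],"claw":1},{"slide":[0,0,0],"angular":[0.96,0,0],"claw":1},{"slide":[0,0,0],"angular":[0.96,0,0],"claw":1}]' 
python3 -m creep '[{"slide":[0,0,0],"angular":[0.96,0,0],"claw":1},{"slide":[0,0,0],"angular":[0.96,0,0],"claw":1},{"slide":[0,0,0],"angular":[0.96,0,0],"claw":1},{"slide":[0,0,0],"angular":[0.96,0,0],"claw":1},{"slide":[0,0,0],"angular":[0.96,0,0],"claw":1},{"slide":[0,0,0],"angular":[0.96,0,0],"claw":1},{"slide":[0,0,0],"angular":[0.96,0,0],"claw":1},{"slide":[0,0,0],"angular":[0.96,0,0],"claw":1},{"slide":[0,0,0],"angular":[0,0,0],"claw":1},{"slide":[0,0,0],"angular":[0,0,0],"claw":1}]'
python3 - <<'E'
from h import *
o=ctrl.get_obs();r,p=RT(o);print(r.round(3),p,o['joint_positions'].round(2),'zang',np.degrees(np.arctan2(r[1,2],r[0,2])),move([.517,-.1935,.078]))
E
```

```text
time_s: 11.4
position: [0.5212, -0.2559, 0.1793]
tcp_rot: [0.413, 1.57, 1.092]
force: [-0.2, 0.6, -0.4]
gripper_width: 0.0852
time_s: 12.4
position: [0.5209, -0.2566, 0.1792]
tcp_rot: [1.416, 1.57, 1.297]
force: [1.0, -0.1, 0.7]
gripper_width: 0.0853
[[ 0.     0.119  0.993]
 [ 0.001  0.993 -0.119]
 [-1.     0.001  0.   ]] [ 0.52093999 -0.25656346  0.17921341] [ 0.33  0.67  0.08  1.75 -0.08  0.73  0.33] zang -6.843736914453996 [ 2.02489598  1.24183935 -0.22869779]
```

```bash
python3 -m creep '[{"slide":[0,0.4,-0.1],"angular":[0,0,0],"claw":1},{"slide":[0,0.5,-0.13],"angular":[0,0,0],"claw":1},{"slide":[0,0.34,0],"angular":[0,0,0],"claw":1},{"slide":[0,0,0],"angular":[0,0,0],"claw":1}]' 
python3 -m creep '[{"slide":[0.3,0,0],"angular":[0,0,0],"claw":1},{"slide":[0.4,0,0],"angular":[0,0,0],"claw":1},{"slide":[0.4,0,0],"angular":[0,0,0],"claw":1},{"slide":[0.4,0,0],"angular":[0,0,0],"claw":1},{"slide":[0.35,0,0],"angular":[0,0,0],"claw":1},{"slide":[0.2,0,0],"angular":[0,0,0],"claw":1},{"slide":[0,0,0],"angular":[0,0,0],"claw":1},{"slide":[0,0,0],"angular":[0,0,0],"claw":1}]'
python3 - <<'E'
from h import *
o=ctrl.get_obs();print(o['position'],o['force'],move([.517,-.1935,.0765]))
E
```

```text
time_s: 12.8
position: [0.5174, -0.1911, 0.1792]
tcp_rot: [1.623, 1.568, 1.506]
force: [1.0, -0.8, 0.2]
gripper_width: 0.0856
time_s: 13.6
position: [0.517, -0.1956, 0.0771]
tcp_rot: [-0.406, 1.57, -0.53]
force: [-0.0, -0.4, 0.1]
gripper_width: 0.0853
[ 0.51703537 -0.19555479  0.07705868] [-0.00751932 -0.37981796  0.09198512] [ 0.0111567   0.04069645 -0.00579197]
```

```bash
python3 -m creep '[{"slide":[0,0,0],"angular":[0,0,0],"claw":0.5},{"slide":[0,0,0],"angular":[0,0,0],"claw":0},{"slide":[0,0,0],"angular":[0,0,0],"claw":0},{"slide":[0,0,0],"angular":[0,0,0],"claw":0},{"slide":[0,0,0],"angular":[0,0,0],"claw":0},{"slide":[0,0,0],"angular":[0,0,0],"claw":0},{"slide":[0,0,0],"angular":[0,0,0],"claw":0},{"slide":[0,0,0],"angular":[0,0,0],"claw":0}]' 60
python3 - <<'E'
from h import *
o=ctrl.get_obs();print(o['position'],o['force'],o['gripper_width'])
E
```

```text
time_s: 14.4
position: [0.5176, -0.195, 0.0772]
tcp_rot: [-0.042, 1.569, -0.165]
force: [1.5, 0.5, 6.1]
gripper_width: 0.0069
[ 0.51762415 -0.19498088  0.07717801] [1.46047818 0.53012375 6.08175726] 0.006860047951434764
```

```bash
python3 -m creep '[{"slide":[0,0,0],"angular":[0,0,0],"claw":0},{"slide":[0,0,0],"angular":[0,0,0],"claw":0}]'
python3 -m creep '[{"slide":[0,0,-0.05],"angular":[0,0,0],"claw":0},{"slide":[0,0,-0.05],"angular":[0,0,0],"claw":0},{"slide":[0,0,0],"angular":[0,0,0],"claw":0},{"slide":[0,0,0],"angular":[0,0,0],"claw":0}]'
python3 - <<'E'
from h import *
o,im=grab('wrist','w7.png'); print(o['force'],o['position'],o['gripper_width'])
E
```

```text
time_s: 14.6
position: [0.5177, -0.195, 0.0772]
tcp_rot: [-0.044, 1.569, -0.168]
force: [1.3, 0.4, 4.8]
gripper_width: 0.0071
time_s: 15.0
position: [0.5154, -0.1947, 0.0772]
tcp_rot: [-0.088, 1.564, -0.211]
force: [6.4, -0.5, -0.2]
gripper_width: 0.0071
[ 6.40065816 -0.51333657 -0.18331216] [ 0.5153718  -0.1947239   0.07722315] 0.00714598451930516
```

```bash
python3 -m creep '[{"slide":[0,0,-0.1],"angular":[0,0,0],"claw":0},{"slide":[0,0,-0.1],"angular":[0,0,0],"claw":0},{"slide":[0,0,-0.1],"angular":[0,0,0],"claw":0},{"slide":[0,0,-0.1],"angular":[0,0,0],"claw":0},{"slide":[0,0,0],"angular":[0,0,0],"claw":0},{"slide":[0,0,0],"angular":[0,0,0],"claw":0},{"slide":[0,0,0],"angular":[0,0,0],"claw":0}]'
python3 -m creep '[{"slide":[0,0,0],"angular":[0,0,0],"claw":0},{"slide":[0,0,0],"angular":[0,0,0],"claw":0}]'
```

```text
time_s: 15.75
position: [0.4973, -0.1925, 0.0773]
tcp_rot: [-0.099, 1.561, -0.222]
force: [8.9, -1.7, -1.8]
gripper_width: 0.0069
time_s: 15.95
position: [0.4973, -0.1925, 0.0772]
tcp_rot: [-0.099, 1.561, -0.222]
force: [9.3, 0.5, -2.1]
gripper_width: 0.0069
```

```bash
python3 -m creep '[{"slide":[0,0,-0.1],"angular":[0,0,0],"claw":0},{"slide":[0,0,-0.1],"angular":[0,0,0],"claw":0},{"slide":[0,0,-0.1],"angular":[0,0,0],"claw":0},{"slide":[0,0,-0.1],"angular":[0,0,0],"claw":0},{"slide":[0,0,-0.1],"angular":[0,0,0],"claw":0},{"slide":[0,0,-0.1],"angular":[0,0,0],"claw":0},{"slide":[0,0,-0.02],"angular":[0,0,0],"claw":0},{"slide":[0,0,0],"angular":[0,0,0],"claw":0},{"slide":[0,0,0],"angular":[0,0,0],"claw":0},{"slide":[0,0,0],"angular":[0,0,0],"claw":0}]'
python3 - <<'E'
from h import *
o,w=grab('wrist','w8.png'); _,s=grab('scene','sc8.png'); _,t=grab('top','top8.png')
p=o['position'];print(p,o['force'],'drawn',np.linalg.norm(p[:2]-[.5177,-.195]))
f=lambda i,W,H:cv2.resize(i,(W,H),interpolation=cv2.INTER_CUBIC)
g=lambda n:255*np.clip(cv2.imread('pics/'+n)/200.,0,1)**.7
a=f(g('sc8.png')[160:270,150:280],390,330); b=f(g('top8.png')[100:210,245:360],345,330)
c=f(g('w8.png'),360,270)
y=np.radians(-6.7);x=np.array([np.cos(y),np.sin(y),0])
I=np.array([.4595,-.2573,.051]);
print('idx scene/top/wrist px',proj('scene',I),proj('top',I),proj('wrist',I,o),'ptr',proj('wrist',np.array([.5094,-.2625,.046])-x*.05,o))
d=f(g('w8.png')[90:190,170:330],400,250)
m=np.zeros((600,760,3));m[:330,:390]=a;m[:330,390:735]=b;m[330:,:360]=c;m[330:580,360:760]=d
cv2.imwrite('pics/m8.png',m.astype(np.uint8))
E
```

```text
time_s: 16.95
position: [0.4697, -0.1891, 0.0773]
tcp_rot: [-0.104, 1.555, -0.226]
force: [11.8, -0.8, -6.3]
gripper_width: 0.0069
[ 0.46965386 -0.18908756  0.07729945] [11.80201032 -0.8006036  -6.31045413] drawn 0.0484085577864479
idx scene/top/wrist px [188.58255714 179.41262521] [337.27168623 184.52050952] [260.23611236 301.5145413 ] ptr [260.3842945  296.40016562]
```

```bash
python3 -m creep '[{"slide":[0,0,-0.02],"angular":[0,0,0],"claw":0},{"slide":[0,0,-0.015],"angular":[0,0,0],"claw":0},{"slide":[0,0,0],"angular":[0,0,0],"claw":0},{"slide":[0,0,0],"angular":[0,0,0],"claw":0},{"slide":[0,0,0],"angular":[0,0,0],"claw":0}]'
python3 - <<'E'
from h import *
o,w=grab('wrist','w9.png'); _,s=grab('scene','sc9.png'); _,t=grab('top','top9.png')
p=o['position'];print(p,o['force'],'drawn',np.linalg.norm(p[:2]-[.5177,-.195]))
f=lambda i,W,H:cv2.resize(i,(W,H),interpolation=cv2.INTER_CUBIC)
g=lambda n:255*np.clip(cv2.imread('pics/'+n)/200.,0,1)**.6
a=f(g('sc9.png')[165:225,165:225],300,300); b=f(g('top9.png')[100:210,265:365],300,300)
c=f(g('w9.png')[150:384,80:440],480,300); d=f(g('sc9.png')[155:265,150:270],320,300)
m=np.zeros((600,800,3));m[:300,:300]=a;m[:300,300:600]=b;m[300:,:480]=c;m[300:,480:800]=d
cv2.imwrite('pics/m9.png',m.astype(np.uint8))
# does the same index project well in the earlier scene picture
I=np.array([.4595,-.2573,.051]);print(proj('scene',I),proj('wrist',I,o))
E
```

```text
time_s: 17.6
position: [0.4685, -0.1889, 0.0773]
tcp_rot: [-0.105, 1.554, -0.227]
force: [14.5, -1.2, -7.4]
gripper_width: 0.0069
[ 0.46852325 -0.18894892  0.07731371] [14.4793675  -1.15237661 -7.36350505] drawn 0.049547634896240304
[188.58255714 179.41262521] [261.71220107 301.47458826]
```

View pics/m9.png

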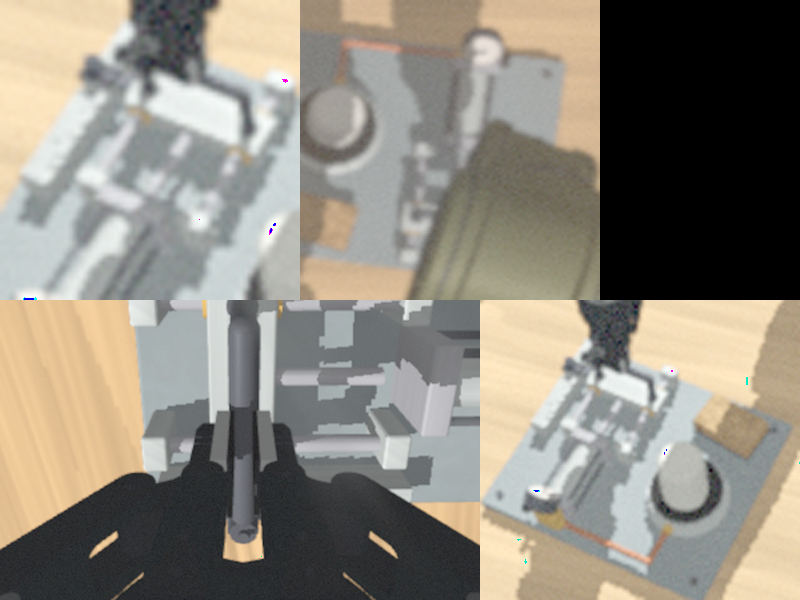

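The bar sits centred between the pads and the tumbler stands on the seat. The pointer is too coarse to read in the scene view, so I'll check the slide's travel numerically, by orange bushing shift between the first and last scene pictures.

Run:
```python
from h import *
y=np.radians(-6.7);x=np.array([np.cos(y),np.sin(y),0]);yy=np.array([-x[1],x[0],0])
A=cv2.imread('pics/sc0.png');B=cv2.imread('pics/sc9.png')
bar=np.array([.517,-.1935,.0])
for s,off in (('L',.03),('R',-.03)):
    q=bar+yy*off; q[2]=.05; p0=proj('scene',q)
    sh=proj('scene',q-x*.05)-p0; print(s,'home px',p0,'px per 50mm',sh)
def orange(im,r):
    x0,y0,x1,y1=r;c=im[y0:y1,x0:x1].astype(float);w=np.clip(c[...,2]-c[...,0]-35,0,None)
    n,l,st,ce=cv2.connectedComponentsWithStats((w>0).astype(np.uint8));out=[]
    for i in range(1,n):
        m=w*(l==i);v,u=np.mgrid[y0:y1,x0:x1];out.append((st[i,4],round((m*u).sum()/m.sum(),2),round((m*v).sum()/m.sum(),2)))
    return out
print(orange(A,(165,165,240,225)));print(orange(B,(165,165,240,225)))
```

```text
L home px [205.82245457 199.48687423] px per 50mm [  6.59710875 -10.69997218]
R home px [191.31616908 193.68127156] px per 50mm [  6.77464987 -10.50142829]
[(np.int32(1361), np.float64(202.77), np.float64(176.6)), (np.int32(1), np.float64(185.0), np.float64(197.0))]
[(np.int32(553), np.float64(173.22), np.float64(178.09)), (np.int32(701), np.float64(226.69), np.float64(176.74)), (np.int32(1), np.float64(194.0), np.float64(188.0)), (np.int32(1), np.float64(214.0), np.float64(196.0))]
```

Bushing shift is about 12.7 px, against 12.5 px for 50 mm, which is consistent. I'll take a final small trim, hold over 1 s and hand in.

```bash
python3 -m creep '[{"slide":[0,0,-0.015],"angular":[0,0,0],"claw":0},{"slide":[0,0,0],"angular":[0,0,0],"claw":0},{"slide":[0,0,0],"angular":[0,0,0],"claw":0},{"slide":[0,0,0],"angular":[0,0,0],"claw":0},{"slide":[0,0,0],"angular":[0,0,0],"claw":0},{"slide":[0,0,0],"angular":[0,0,0],"claw":0},{"slide":[0,0,0],"angular":[0,0,0],"claw":0},{"slide":[0,0,0],"angular":[0,0,0],"claw":0},{"slide":[0,0,0],"angular":[0,0,0],"claw":0},{"slide":[0,0,0],"angular":[0,0,0],"claw":0},{"slide":[0,0,0],"angular":[0,0,0],"claw":0},{"slide":[0,0,0],"angular":[0,0,0],"claw":0}]'
python3 -c "
from workcell import ctrl
o=ctrl.get_obs();print(o['position'],o['force'],o['gripper_width']);print(ctrl.finish_job())"
```

```text
time_s: 18.95
position: [0.4679, -0.1889, 0.0773]
tcp_rot: [-0.106, 1.554, -0.228]
force: [12.8, -0.2, -6.9]
gripper_width: 0.0068
[ 0.46792375 -0.18889385  0.07730467] [12.84728816 -0.22491302 -6.94760447] 0.006775596977144367
the job is handed in; nothing more can be done
None
```

I set the tumbler on the rubber seat and let it go. The slide is drawn out and still held by the bow handle. I handed the job in at 18.95 s and got no verdict back.

- **Tumbler:** It was gripped at 20 N and touched the seat at the expected height, with about 4.5 N of contact. After release its foot was about 1 px from where a centred tumbler should appear, and it was still standing on the seat in the last pictures.
- **Slide:** It is drawn about 50 mm by the arm's travel. I measured 50.1 mm between pointer and index before pulling. The pull force of about 13 N fits the spring, which should give 13.5 N. The slide's bushing moved 12.7 px in the scene picture, against 12.5 px expected for 50 mm.

**Weaker checks:**
- The pointer opposite the index was never seen directly at the end, because the gripper hid it from the wrist camera and the scene camera was too coarse. I expect it to be within about 2 mm.
- The gripper reads 6.8 mm open on the 12 mm bar, with about 7 N pulling down on the tool. The pads probably hold the bar a little below its centre, but it did not slip during the pull.

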